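Lean the washed splash panel on the drip rack

ROBOT

A 6-joint arm with a two-finger parallel gripper is mounted at the origin on the work surface. World frame = base frame: x ahead of the robot, y to its left, z up, the work surface at z = 0. Lengths are in m, angles in rad, forces in N, time in s.
With the tool pointing down it reaches from about 0.375 to 0.9 m from the base axis. Payload 3.1 kg.
Tool frame: the origin (TCP) lies midway between the tips of the shut fingers; the grasp point (between the pads) lies 19 mm behind it; z points along the fingers, y is the direction in which the jaws open and shut (so a half turn about z gives the same grasp; the last joint's range is limited). The gripper opens to 87 mm and grips with 3 to 60 N. Pads are 19 mm wide; open, the fingers measure 117 mm over their backs; the gripper's body (75 mm by 190 mm) begins 51 mm behind the grasp point.
Start: joints at [1.105, 0.527, 1.433, -0, 1.181, -0.178], TCP at [0.177, 0.599, 0.223] pointing down, gripper open.
Joint ranges: [-3.08, 3.08], [-0.75, 2.2], [0.22, 2.44], [-1.43, 4.57], [0, 2.65], [-2.85, 2.85]. Speed limits (rad/s): [2.79, 2.79, 3.14, 3.14, 3.14, 3.14].

INTERFACE

Orientations are given as a unit quaternion [x, y, z, w].
In Python, from rig import robot gives the robot as it stands.
- The arm moves only by the tool move_arm, never from a script. Its argument "rows" is one flat list of numbers, 7 for each row, row after row: the shift along the world's x, y, z in mm, then the turn, a rotation vector about the world's x, y, z in rad, then the closure, from 0 (fully open) to 1 (shut). A call has 1 to 12 rows; each row shifts and turns the commanded pose from where the row before left it; what a row does not reach is not made up. A row lasts 1/10 s, in which the tool goes at most 50 mm and 8.59 degrees, less where a joint would pass 70% of its speed; a pose out of reach is approached as far as the arm can. A call with a gripper value outside its range is refused whole. The fingers move at their own pace and stop on an object; "grip_force" is the grip in N (left out, the last holds). Time passes only in rows, so rows that do not move let the fingers close. It gives the time, the measured TCP pose, the force and the opening at its end, in the units of the state.
- robot.get_obs(): the state, without advancing time (a new reading comes with each control period).
- robot.camera(name): name is "side" or "top" or "wrist"; returns a dict with "color" (420x560x3 uint8, red, green, blue), "z_map" (420x560 float32, m along the optical axis (not along the pixel's ray), 0 where there is no reading), "camera_matrix" (3x3 intrinsics, pixels), "distortion" ([k1, k2, p1, p2, k3] as OpenCV has them; the pictures are not rectified), "R" (3x3) and "t" (3): a world point X has camera coordinates R X + t; the wrist camera has in their place "tool_from_camera" (4x4, takes a point from camera to tool coordinates, whose origin is the TCP and whose axes are the flange's). Camera axes: x right, y down, z forward; pixel columns grow to the right and rows downward; lengths in m; the calibration is good to about 2 mm. A picture is of the moment at which its call begins: read the wrist's pose just before it.
- robot.hand_in(): hands the job in, once; it reports no verdict.
Trained networks look in the newest picture that a camera, given by its name, has taken for a name from the list of things; names that differ only in an ending like _2 or _b are one class to them, and where a whole thing is asked for, a point or a joint stands for the part that bears it (a point fixed in the world has none). Each returns a list of dicts, best first, with "conf" (0 to 1); they miss things now and then, are a little off and sometimes report something else, mostly with a low value. They report only what shows in the picture. A call takes as long as a camera call. They do not tell look-alikes from the thing itself.
- robot.search_frame(camera, thing): "at" ([column, row] in pixels, amid what is visible of it).
- robot.spot_point(camera, thing): "at" ([column, row] in pixels: a listed point, or the origin of a listed thing).
The state is a dict: "time": time; "q": joint angles; "joint_velocities": joint speeds; "joint_torque": joint torques, N m; "position": TCP position; "tool_rot": TCP orientation; "ft_force": force on the tool from outside, world axes, zero at the start; "moment": the same for the moment, N m; "grip_width": finger opening in m.
Only numpy, scipy, OpenCV 4.12 (cv2) and the standard library are available. Lean on these libraries where they do the work, as an engineer would, in place of code of your own. Each camera call takes 0.05 s, during which the arm holds its last target.

TASK

The orange splash panel of the bottle filler has been washed and must now drain. Take it out of the grey wash caddy and lean it, centred and square, on the drip rack: bottom edge on the rack's ledge close up against the blue stop, and the panel leaning back on the round bar; keep hold of it until its bottom edge is down on the ledge, then let go so that it stays leaning without sliding. Leave the white panel in the caddy and the bottle where they are.

Things in the scene. Friction and masses are not known exactly. Their poses are not given: they have to be found in the camera images.
- orange_panel: Orange plastic panel, 10 mm thick (x), 150 wide (y), 200 tall (z), 0.2 to 0.4 kg; either face may look out. Origin: centre of its bottom edge; z up along it. It starts upright in one of two 12 mm slots of a fixed grey wash caddy, whose walls hide its lowest 40 mm: pinch the top edge from above across the thickness and pull straight up.
- white_panel: The same panel in white, in the caddy's other slot, parallel, 90 mm from the orange one. Origin: centre of its bottom edge; z up. Stays in the caddy.
- rack: Fixed rack. Origin: underside centre, on the bench; z up; +x (stop side) faces away from the robot within 20 deg. Ledge 150 (x) by 230 (y), top at z 12 mm. Blue stop along y: inner face x +50, 16 high. Bar along y: 12 dia, axis x -11.5, z 125.7, posts at y +-104. Panel with foot at the stop, back on the bar's +x side, top towards -x, leans 22 deg; its origin is then at x 45, y 0, z 14 mm.
- bottle: Bystander: a capped brown glass bottle, 62 mm diameter, 230 mm tall, standing on the bench beyond the caddy and the rack, between the two. Origin: centre of its underside; z up. A low aluminium bowl, 120 mm wide and 50 mm high, stands near it.
Mind the look-alikes: they are no part of the job. Of the things like the orange_panel, leave any that is green; of the rest the larger one is meant.

How it is judged:
By the outcome, as a careful person would: the job done as asked, in the order asked, and still so for the second after the job is handed in, with the robot touching nothing.
It also fails if it takes over 40 s, if anything falls off the work surface, if the arm or the gripper's body presses on something with over 40 N, if the wrist force passes 120 N, or if a joint passes its speed limit or range.

## Working session

There is one attempt and no reset: what is moved stays moved. The work goes in short steps, Python scripts to look and compute and a tool call to move; the robot and the scene stay as the last step left them, time stands still between calls to the robot, and variables do not carry over. Pictures are saved under pics/ and viewed, and the job is handed in when it is done.

Besides the shell and the picture viewer there is one more tool, called after "Call:" as name(argument=value, ...) on one line, values as JSON. move_arm: Moves the arm, as the interface text tells. Its arguments: {"type":"object","properties":{"rows":{"type":"array","items":{"type":"number"}},"grip_force":{"type":"number"}},"required":["rows"]}

```bash
ls; mkdir -p pics
cat > h.py <<'E'
import numpy as np, cv2, pickle
from rig import robot
def snap(n,f):
    c=robot.camera(n); pickle.dump(c,open(f'/tmp/{f}.pkl','wb'))
    cv2.imwrite(f'pics/{f}.png',c['color'][:,:,::-1]); return c
def world(c,obs=None):
    K=c['camera_matrix'];h,w=c['z_map'].shape
    u,v=np.meshgrid(np.arange(w),np.arange(h))
    p=cv2.undistortPoints(np.stack([u,v],-1).reshape(-1,1,2).astype(float),K,np.array(c['distortion'])).reshape(h,w,2)
    z=c['z_map'];P=np.dstack([p[...,0]*z,p[...,1]*z,z])
    return (P-np.array(c['t']))@np.array(c['R'])
E
python3 - <<'E'
from h import *
o=robot.get_obs();print(o)
for n in('side','top'):
    c=snap(n,n+'0');W=world(c)
    print(n,'cam at',-np.array(c['R']).T@c['t'])
    for t in('orange_panel','white_panel','rack','bottle'):
        for f in(robot.search_frame,robot.spot_point):
            r=f(n,t);print(t,f.__name__,[(np.round(d['at']),round(d['conf'],2),np.round(W[int(d['at'][1]),int(d['at'][0])],3)) for d in r])
snap('wrist','wrist0')
E
```

```text
pics
{'time': 0.0, 'q': array([ 1.10451705e+00,  5.28465943e-01,  1.43389453e+00, -8.58030571e-06,
        1.18137544e+00, -1.78525981e-01]), 'joint_velocities': array([-0.00013364, -0.00102887,  0.00116782, -0.00126379,  0.001048  ,
       -0.00045749]), 'joint_torque': array([ 1.23211117e-03, -4.40024006e+01, -1.76597768e+01,  6.34317705e-02,
        5.80729195e-02, -1.51635040e-04]), 'position': array([0.17703322, 0.59864862, 0.22157423]), 'tool_rot': array([ 1.43379077e-01,  9.89667263e-01, -1.01767484e-03, -3.35779738e-04]), 'ft_force': array([-0.07200419, -0.62542017, -0.87910183]), 'moment': array([-0.0135919 , -0.00529526,  0.06600968]), 'grip_width': 0.08707464013760065}
side cam at [ 0.12871012 -0.68922986  0.92964015]
orange_panel call [(array([226., 162.]), 0.94, array([0.572, 0.234, 0.133])), (array([280., 171.]), 0.88, array([0.702, 0.173, 0.079])), (array([174., 130.]), 0.71, array([0.519, 0.433, 0.144]))]
orange_panel call [(array([230., 196.]), 0.97, array([0.559, 0.213, 0.035])), (array([283., 191.]), 0.97, array([0.709, 0.17 , 0.003])), (array([186., 169.]), 0.8, a
[... 775 characters left out ...]
, 0.207, 0.213])), (array([130., 254.]), 0.71, array([0.525, 0.408, 0.095])), (array([210., 268.]), 0.64, array([0.49 , 0.23 , 0.053])), (array([232., 182.]), 0.6, array([0.699, 0.179, 0.052]))]
white_panel call [(array([200., 276.]), 0.65, array([0.487, 0.223, 0.214]))]
white_panel call [(array([210., 271.]), 0.73, array([0.49 , 0.213, 0.142])), (array([376., 240.]), 0.26, array([ 0.558, -0.186,  0.012]))]
rack call [(array([380., 239.]), 0.77, array([ 0.563, -0.193,  0.015]))]
rack call [(array([377., 237.]), 0.86, array([ 0.566, -0.186,  0.013]))]
bottle call [(array([284., 148.]), 0.84, array([0.761, 0.054, 0.166]))]
bottle call [(array([284., 156.]), 0.73, array([0.745, 0.053, 0.148]))]
```

View pics/side0.png

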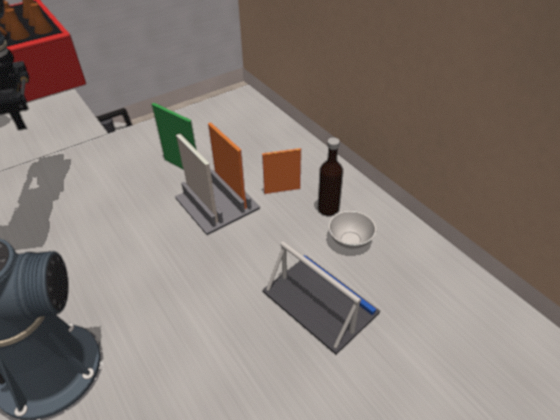

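View pics/top0.png

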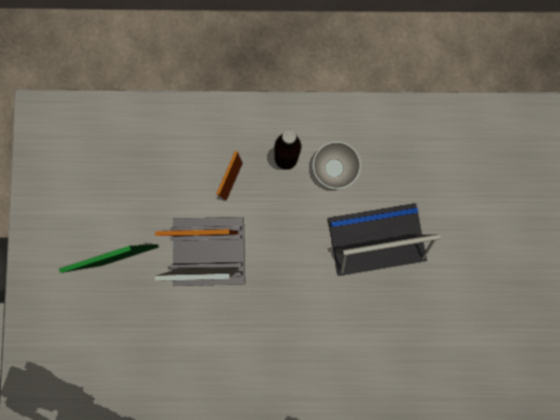

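View pics/wrist0.png

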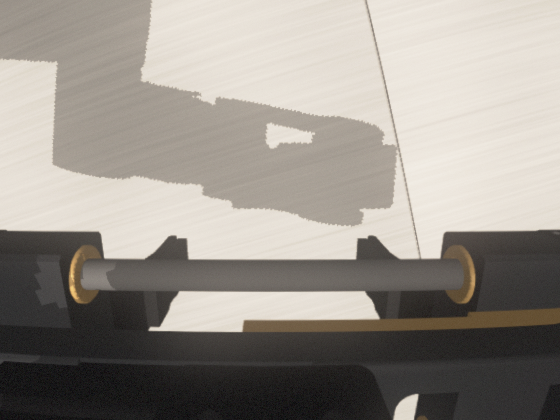

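The side view shows the large orange panel in the caddy at (226,162), with the white one in front of it at (198,170). The green look-alike is at (174,130), the smaller orange one at (280,171) and the rack at (320,300). In the top view the orange panel's top edge runs from about (157,232) to (230,232), and the rack is at (380,240). Next I'll fit these with the depth data.

```bash
cat > fit.py <<'E'
from h import *
def load(n): return pickle.load(open(f'/tmp/{n}.pkl','rb'))
for n in('side0','top0'):
    c=load(n);W=world(c);C=c['color'].astype(int);hsv=cv2.cvtColor(c['color'],cv2.COLOR_RGB2HSV).astype(int)
    ok=c['z_map']>0
    box=lambda x0,x1,y0,y1,z0,z1:ok&(W[...,0]>x0)&(W[...,0]<x1)&(W[...,1]>y0)&(W[...,1]<y1)&(W[...,2]>z0)&(W[...,2]<z1)
    org=(hsv[...,0]>4)&(hsv[...,0]<18)&(hsv[...,1]>140)
    m=org&box(.5,.64,.1,.4,-.1,.3);P=W[m]
    print(n,'orange',m.sum(),'pct z',np.percentile(P[:,2],[1,50,99]),'y',np.percentile(P[:,1],[1,99]),'x',np.percentile(P[:,0],[1,50,99]))
    T=P[P[:,2]>np.percentile(P[:,2],99)-.012]
    print(' top pts',len(T),T.mean(0),T.min(0),T.max(0))
    d=np.linalg.svd(P-P.mean(0),full_matrices=False)[2];print(' normal',d[2],'mean',P.mean(0))
    if len(T)>5: print(' topdir',np.linalg.svd(T-T.mean(0))[2][0])
    for nm,mm in (('blue',(hsv[...,0]>105)&(hsv[...,0]<130)&(hsv[...,1]>120)&box(.4,.8,-.4,0,-.02,.06)),('barlike',box(.4,.8,-.4,0,.115,.15)),('ledge',(C.sum(-1)<240)&box(.4,.75,-.35,-.05,.004,.02)),('white',box(.44,.52,.1,.34,.1,.25))):
        P=W[mm]
        if len(P)<5: print(nm,'none');continue
        d=np.linalg.svd(P-P.mean(0),full_matrices=False)[2][0]
        s=(P-P.mean(0))@d
        print(' ',nm,len(P),'mean',P.mean(0).round(4),'dir',d.round(3),'ang',np.degrees(np.arctan2(-d[0],d[1]))%180,'ends',(P.mean(0)+d*s.min()).round(4),(P.mean(0)+d*s.max()).round(4),'zmax',P[:,2].max())
        if nm=='ledge':
            r=cv2.minAreaRect((P[:,:2]*1000).astype(np.float32));print('   rect',r, np.median(P[:,2]))
E
python3 fit.py
```

```text
side0 orange 1338 pct z [0.05215739 0.14292425 0.21324087] y [0.1607071  0.30312412] x [0.56844808 0.57160668 0.57846984]
 top pts 178 [0.57272381 0.2300889  0.20899243] [0.56800091 0.15930077 0.20126011] [0.57866375 0.30837104 0.21478316]
 normal [ 0.99949073  0.0318224  -0.00237148] mean [0.57183016 0.22651583 0.14029272]
 topdir [ 0.02649333 -0.99964726 -0.00185787]
  blue 113 mean [ 0.6299 -0.2733  0.025 ] dir [-0.192  0.98   0.05 ] ang 11.085291648716678 ends [ 0.6333 -0.2908  0.0241] [ 0.6258 -0.2525  0.0261] zmax 0.03172257229571161
  barlike 578 mean [ 0.5496 -0.2016  0.1292] dir [ 0.169 -0.986 -0.003] ang 9.722902071641812 ends [ 0.5295 -0.0841  0.1295] [ 0.5668 -0.3018  0.1289] zmax 0.13530945343308104
  ledge 1485 mean [ 0.5432 -0.2     0.0117] dir [-0.207  0.978 -0.002] ang 11.921438294325212 ends [ 0.5663 -0.3094  0.0119] [ 0.5188 -0.0845  0.0114] zmax 0.019922837717773447
   rect ((557.9581298828125, -193.55531311035156), (144.22482299804688, 227.18438720703125), 9.74440860748291) 0.011754210194887676
  white 1064 mean [0.4827 0.2246 0.1651] dir [ 0.037 -0.998 -0.059] a
[... 585 characters left out ...]
61] [ 0.5975 -0.0711  0.0263] zmax 0.03436037916414612
  barlike 525 mean [ 0.5499 -0.1898  0.1308] dir [-0.171  0.985 -0.001] ang 9.825033840899048 ends [ 0.5689 -0.2993  0.1309] [ 0.5313 -0.0822  0.1307] zmax 0.13655324540451197
  ledge 4293 mean [ 0.558  -0.1875  0.0124] dir [-0.156  0.988 -0.001] ang 8.968155719452902 ends [ 0.5761 -0.3023  0.0126] [ 0.5393 -0.0692  0.0123] zmax 0.01944677843189971
   rect ((599.2455444335938, -178.53854370117188), (228.16946411132812, 235.618408203125), 9.506303787231445) 0.012424813877202612
  white 692 mean [0.4871 0.2347 0.188 ] dir [ 0.028 -0.992 -0.121] ang 1.615220623619507 ends [0.4849 0.314  0.1977] [0.4893 0.155  0.1784] zmax 0.2168978659358823
```

Call:
move_arm(rows=[0, 0, 40, 0, 0, -0.1, 0, 0, 0, 40, 0, 0, -0.12, 0, 30, -20, 30, 0, 0, -0.13, 0, 40, -30, 0, 0, 0, -0.13, 0, 40, -30, 0, 0, 0, -0.13, 0, 40, -30, 0, 0, 0, -0.13, 0, 40, -30, 0, 0, 0, -0.13, 0, 40, -30, 0, 0, 0, -0.13, 0, 40, -30, 0, 0, 0, -0.13, 0, 40, -30, 0, 0, 0, -0.125, 0, 30, -30, 0, 0, 0, 0, 0, 20, -30, 0, 0, 0, 0, 0])

```text
time: 2.15
position: [0.5397, 0.3075, 0.3323]
tool_rot: [0.698, 0.716, 0.0, 0.0]
ft_force: [-0.7, 0.0, 0.4]
grip_width: 0.0871
```

Call:
move_arm(rows=[18, -37, 0, 0, 0, 0, 0, 18, -36, 0, 0, 0, 0, 0, 0, 0, 0, 0, 0, 0, 0])

```text
time: 2.45
position: [0.5759, 0.2316, 0.3323]
tool_rot: [0.699, 0.715, -0.0, 0.001]
ft_force: [-0.4, 0.5, -0.1]
grip_width: 0.0873
```

```bash
cat >> h.py <<'E'
from scipy.spatial.transform import Rotation as Rot
def wrist(f):
    o=robot.get_obs(); c=robot.camera('wrist')
    M=np.array(c['tool_from_camera']); Rt=Rot.from_quat(o['tool_rot']).as_matrix()
    Rw=Rt@M[:3,:3]; tw=Rt@M[:3,3]+o['position']
    c['R']=Rw.T; c['t']=-Rw.T@tw
    pickle.dump(c,open(f'/tmp/{f}.pkl','wb')); cv2.imwrite(f'pics/{f}.png',c['color'][:,:,::-1]); return o,c
E
python3 - <<'E'
from h import *
o,c=wrist('w1'); print(o['time'],o['position'],Rot.from_quat(o['tool_rot']).as_matrix().round(4),'cam',-c['R'].T@c['t'])
W=world(c);hsv=cv2.cvtColor(c['color'],cv2.COLOR_RGB2HSV).astype(int)
m=(c['z_map']>0)&(hsv[...,0]>4)&(hsv[...,0]<18)&(hsv[...,1]>120)&(W[...,2]>.05)&(W[...,0]>.5)&(W[...,0]<.64)
P=W[m];print(len(P))
if len(P):
    print(P.min(0),P.max(0))
    T=P[P[:,2]>np.percentile(P[:,2],98)-.008];print(len(T),T.mean(0),np.percentile(T,[1,99],axis=0),np.linalg.svd(T-T.mean(0),full_matrices=False)[2][0])
E
```

```text
2.45 [0.57594864 0.23157965 0.33230624] [[-0.0219  0.9998  0.0012]
 [ 0.9998  0.0219 -0.0022]
 [-0.0022  0.0012 -1.    ]] cam [0.57574601 0.29870052 0.49471168]
2361
[0.52769432 0.17866797 0.2099691 ] [0.6399423  0.31380461 0.43381198]
421 [0.62256832 0.25703253 0.43009483] [[0.52928283 0.25601154 0.42458413]
 [0.63951697 0.26019863 0.43307588]] [ 0.99970744 -0.01433507  0.01948193]
```

View pics/w1.png

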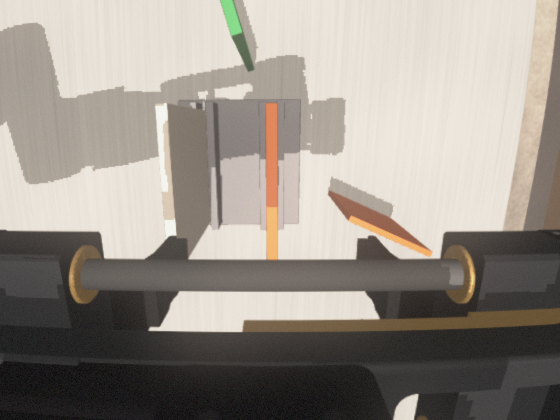

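The wrist view shows the orange top edge at columns 266–278, rows 103–260. It is centred between the fingers, whose inner edges are at about columns 187 and 357.

Run:
```python
from h import *
c=pickle.load(open('/tmp/w1.pkl','rb'))
W=world(c);hsv=cv2.cvtColor(c['color'],cv2.COLOR_RGB2HSV).astype(int)
m=(c['z_map']>0)&(hsv[...,0]>2)&(hsv[...,0]<20)&(hsv[...,1]>120)&(abs(W[...,2]-.212)<.012)&(W[...,0]>.55)&(W[...,0]<.6)
T=W[m];print(len(T),T.mean(0),np.percentile(T,[1,50,99],axis=0),np.linalg.svd(T-T.mean(0),full_matrices=False)[2][0])
r=cv2.minAreaRect((T[:,:2]*1000).astype(np.float32));print(r)
```

```text
1692 [0.57712565 0.25180778 0.21239874] [[0.57149553 0.18028208 0.21064567]
 [0.5771556  0.25472486 0.2124244 ]
 [0.58241133 0.31296844 0.21401584]] [ 2.35226555e-02 -9.99723304e-01  4.53267496e-06]
((577.2515258789062, 246.24658203125), (9.230070114135742, 135.2069091796875), 1.4612888097763062)
```

Call:
move_arm(rows=[1, 5, -40, 0, 0, 0.003, 0, 0, 0, -40, 0, 0, 0, 0, 0, 0, -40, 0, 0, 0, 0, 0, 0, -34, 0, 0, 0, 0, 0, 0, 0, 0, 0, 0, 0, 0, 0, 0, 0, 0, 0, 1, 0, 0, 0, 0, 0, 0, 1, 0, 0, 0, 0, 0, 0, 1, 0, 0, 0, 0, 0, 0, 1, 0, 0, 0, 0, 0, 0, 1, 0, 0, 0, 0, 0, 0, 1, 0, 0, 0, 0, 0, 0, 1], grip_force=35)

```text
time: 3.7
position: [0.5744, 0.2412, 0.1788]
tool_rot: [0.696, 0.718, 0.0, 0.0]
ft_force: [-1.4, 0.2, -0.7]
grip_width: 0.0392
```

Run:
```python
from h import *
o=robot.get_obs();print(o['time'],o['position'],o['grip_width'],o['ft_force'],o['moment'],Rot.from_quat(o['tool_rot']).as_matrix().round(4))
```

```text
3.7 [0.57441048 0.24122139 0.17875674] 0.039222690268343505 [-1.36143774  0.18719903 -0.71276002] [-0.078903    0.07031544  0.0113036 ] [[-3.090e-02  9.995e-01  2.000e-04]
 [ 9.995e-01  3.090e-02  1.000e-04]
 [ 0.000e+00  3.000e-04 -1.000e+00]]
```

Call:
move_arm(rows=[0, 0, 0, 0, 0, 0, 1, 0, 0, 0, 0, 0, 0, 1, 0, 0, 0, 0, 0, 0, 1, 0, 0, 0, 0, 0, 0, 1, 0, 0, 0, 0, 0, 0, 1, 0, 0, 0, 0, 0, 0, 1])

```text
time: 4.3
position: [0.5745, 0.2413, 0.1785]
tool_rot: [0.696, 0.718, 0.0, 0.0]
ft_force: [0.3, -0.2, -1.0]
grip_width: 0.0098
```

Call:
move_arm(rows=[0, 0, 10, 0, 0, 0, 1, 0, 0, 20, 0, 0, 0, 1, 0, 0, 30, 0, 0, 0, 1, 0, 0, 30, 0, 0, 0, 1, 0, 0, 30, 0, 0, 0, 1, 0, 0, 30, 0, 0, 0, 1, 0, 0, 30, 0, 0, 0, 1, 0, 0, 30, 0, 0, 0, 1, 0, 0, 0, 0, 0, 0, 1, 0, 0, 0, 0, 0, 0, 1])

```text
time: 5.3
position: [0.5738, 0.2412, 0.3887]
tool_rot: [0.696, 0.718, -0.0, -0.0]
ft_force: [0.3, 0.0, -1.9]
grip_width: 0.0099
```

```bash
cat > panel.py <<'E'
from h import *
import sys
tag=sys.argv[1]
o=robot.get_obs();R=Rot.from_quat(o['tool_rot']).as_matrix();p=o['position']
print(o['time'],p,o['grip_width'],o['ft_force'].round(2),R.round(4).tolist())
for n in('side','top'):
    c=snap(n,n+tag);W=world(c);hsv=cv2.cvtColor(c['color'],cv2.COLOR_RGB2HSV).astype(int)
    L=(W-p)@R   # tool coords
    m=(c['z_map']>0)&(hsv[...,0]>2)&(hsv[...,0]<20)&(hsv[...,1]>120)&(abs(L[...,1])<.03)&(abs(L[...,0])<.1)&(L[...,2]>-.05)&(L[...,2]<.19)
    T=L[m]
    if len(T)<20: print(n,'few',len(T));continue
    nrm=np.linalg.svd(T-T.mean(0),full_matrices=False)[2][2]
    Pw=W[m];nw=np.linalg.svd(Pw-Pw.mean(0),full_matrices=False)[2][2]
    print(n,len(T),'tool-frame pct1/50/99',np.percentile(T,[1,50,99],axis=0).round(4).tolist(),'n tool',nrm.round(3),'n world',nw.round(3),'zmin',np.percentile(Pw[:,2],1))
E
python3 panel.py 1
```

```text
5.3 [0.57380052 0.24121596 0.38870527] 0.009934618134880797 [ 0.31  0.04 -1.94] [[-0.0311, 0.9995, -0.0001], [0.9995, 0.0311, 0.0], [0.0, -0.0001, -1.0]]
side 2246 tool-frame pct1/50/99 [[-0.0802, -0.0128, -0.0342], [-0.0199, -0.0044, 0.0555], [0.0642, 0.003, 0.1595]] n tool [-0.009 -1.     0.001] n world [0.999 0.04  0.001] zmin 0.22924641087874287
top 380 tool-frame pct1/50/99 [[-0.0771, -0.0075, -0.038], [-0.0512, -0.0021, -0.0318], [0.0114, 0.0038, 0.1366]] n tool [-0.019 -1.    -0.02 ] n world [-0.999 -0.05   0.02 ] zmin 0.25214915337184185
```

View pics/side1.png

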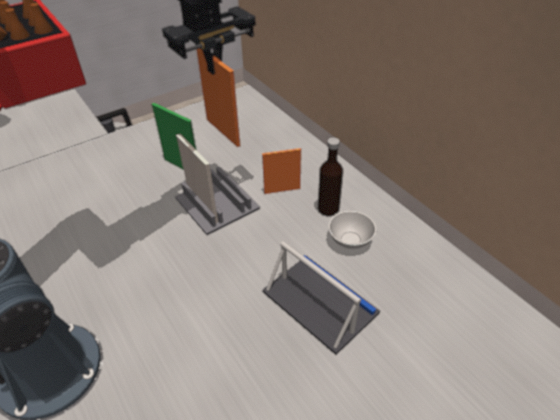

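Call:
move_arm(rows=[0, -20, 0, 0, 0, 0, 1, 0, -40, 0, 0, 0, 0.07, 1, 0, -45, 0, 0, 0, 0.069, 1, -5, -45, 0, 0, 0, 0, 1, -5, -45, 0, 0, 0, 0, 1, -5, -45, 0, 0, 0, 0, 1, -5, -45, 0, 0.0163, -0.0946, 0, 1, -5, -45, 0, 0.0163, -0.0946, 0, 1, -5, -45, 0, 0.0162, -0.0946, 0, 1, 0, -33, 0, 0.0162, -0.0947, 0, 1, 0, -20, 0, 0, 0, 0, 1, 0, 0, 0, 0, 0, 0, 1])

```text
time: 6.6
position: [0.5427, -0.1896, 0.3861]
tool_rot: [0.635, 0.749, 0.145, 0.121]
ft_force: [0.2, 0.4, -1.6]
grip_width: 0.0097
```

Call:
move_arm(rows=[0, 0, -20, 0, 0, 0, 1, 0, 0, -30, 0, 0, 0, 1, 0, 0, 0, 0, 0, 0, 1, 0, 0, 0, 0, 0, 0, 1, 0, 0, 0, 0, 0, 0, 1])

```text
time: 7.1
position: [0.5453, -0.1866, 0.3397]
tool_rot: [0.632, 0.751, 0.146, 0.124]
ft_force: [-0.1, -0.5, -2.2]
grip_width: 0.0101
```

```bash
cat > rel.py <<'E'
from h import *
import sys
tag=sys.argv[1]
o=robot.get_obs();R=Rot.from_quat(o['tool_rot']).as_matrix();p=o['position']
ez=-R[:,2];print(o['time'],p,o['grip_width'],o['ft_force'].round(2),'tilt',np.degrees(np.arccos(ez[2])),'yaw',np.degrees(np.arctan2(-R[0,0],R[1,0])),'roll',R[2,0])
O=np.array([.5615,-.190,0]);a=np.radians(9.75);B=np.array([[np.cos(a),-np.sin(a),0],[np.sin(a),np.cos(a),0],[0,0,1]])
print('foot from tcp, rack:',((p+R@[-.006,0,.166]-O)@B).round(4))
for n in('side','top'):
    c=snap(n,n+tag);W=world(c);hsv=cv2.cvtColor(c['color'],cv2.COLOR_RGB2HSV).astype(int)
    L=(W-O)@B
    m=(c['z_map']>0)&(hsv[...,0]>2)&(hsv[...,0]<20)&(hsv[...,1]>120)&(abs(L[...,1])<.13)&(abs(L[...,0])<.2)&(L[...,2]>0.004)
    k,lab,st,_=cv2.connectedComponentsWithStats(m.astype(np.uint8)); m=lab==1+np.argmax(st[1:,4])
    T=L[m]; d=np.linalg.svd(T-T.mean(0),full_matrices=False)[2]
    nn=d[2]*np.sign(d[2][0]); print(n,len(T),'rack-frame pct1/50/99',np.percentile(T,[1,50,99],axis=0).round(4).tolist(),'n',nn.round(3),'tilt',np.degrees(np.arctan2(nn[2],nn[0])),'off',(T.mean(0)@nn).round(4))
    lo=T[T[:,2]<np.percentile(T[:,2],1)+.004];print('  low',lo.mean(0).round(4),lo.min(0).round(4),lo.max(0).round(4))
    # bar & stop in this frame
    bl=(hsv[...,0]>105)&(hsv[...,0]<130)&(hsv[...,1]>120)&(abs(L[...,1])<.12)&(L[...,0]>0.03)&(L[...,0]<.09)&(L[...,2]<.06)&(L[...,2]>.01)
    if bl.sum()>10: print('  blue',bl.sum(),np.percentile(L[bl],[2,50,98],axis=0).round(4).tolist())
    br=(abs(L[...,1])<.12)&(L[...,2]>.119)&(L[...,2]<.14)&(L[...,0]>-.03)&(L[...,0]<.01)&(hsv[...,1]<70)
    if br.sum()>10: print('  bar',br.sum(),np.percentile(L[br],[2,50,98],axis=0).round(4).tolist())
E
python3 rel.py 2
```

```text
7.1 [ 0.54526318 -0.18656886  0.33973507] 0.01008739821769943 [-0.09 -0.51 -2.2 ] tilt 22.089433282877216 yaw 9.787952041386877 roll -0.0012222789756045627
foot from tcp, rack: [ 0.047  -0.      0.1859]
side 1898 rack-frame pct1/50/99 [[-0.0329, -0.0728, 0.1924], [0.0021, -0.0282, 0.2836], [0.0395, 0.0662, 0.373]] n [0.928 0.012 0.373] tilt 21.90604211223225 off 0.1079
  low [ 0.0391 -0.0153  0.1929] [ 0.0371 -0.0726  0.1867] [0.0433 0.0691 0.1958]
  blue 116 [[0.0482, -0.1107, 0.0151], [0.0523, -0.0935, 0.0271], [0.0606, -0.0727, 0.0308]]
  bar 548 [[-0.018, -0.1097, 0.1227], [-0.0144, -0.0133, 0.13], [-0.0075, 0.1042, 0.1339]]
top 2790 rack-frame pct1/50/99 [[-0.0573, -0.0607, 0.1938], [0.01, 0.0373, 0.2938], [0.0485, 0.0796, 0.4449]] n [0.954 0.091 0.285] tilt 16.630017018687358 off 0.0962
  low [0.0445 0.0125 0.1711] [-0.008  -0.0678  0.0096] [0.0498 0.0794 0.1978]
  blue 381 [[0.0495, -0.1021, 0.011], [0.0569, 0.0171, 0.0279], [0.0624, 0.1094, 0.0318]]
  bar 168 [[-0.0172, 0.0434, 0.1267], [-0.0114, 0.0772, 0.1307], [-0.0059, 0.1106, 0.1346]]
```

View pics/side2.png

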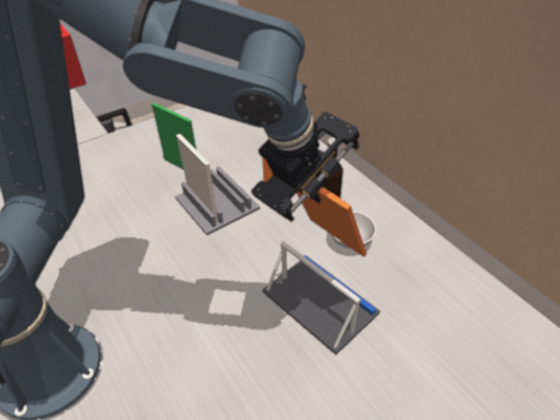

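View pics/top2.png

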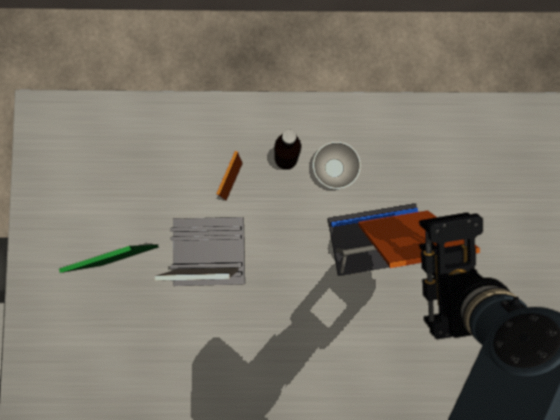

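Call:
move_arm(rows=[-1, 0, -25, 0, 0, 0, 1, -1, 0, -35, 0, 0, 0, 1, 0, 0, -35, 0, 0, 0, 1, 0, 0, -35, 0, 0, 0, 1, 0, 0, -20, 0, 0, 0, 1, 0, 0, -7, 0, 0, 0, 1, 0, 0, 0, 0, 0, 0, 1, 0, 0, 0, 0, 0, 0, 1, 0, 0, 0, 0, 0, 0, 1])

```text
time: 8.1
position: [0.5435, -0.1875, 0.1834]
tool_rot: [0.632, 0.751, 0.146, 0.125]
ft_force: [1.1, 0.4, -2.4]
grip_width: 0.0099
```

```bash
python3 rel.py 3; python3 -c "
from h import *
for i in range(3):
    o=robot.get_obs();print(o['time'],o['position'])"
```

```text
8.1 [ 0.54347971 -0.18752458  0.18336026] 0.00988550100882541 [ 1.09  0.39 -2.43] tilt 22.154281452311196 yaw 9.743511473089063 roll -0.0028348299396852294
foot from tcp, rack: [ 0.0453 -0.001   0.0296]
side 589 rack-frame pct1/50/99 [[-0.0561, -0.0736, 0.1042], [-0.019, -0.0407, 0.1768], [0.0144, 0.0247, 0.2468]] n [0.931 0.021 0.363] tilt 21.311007450728706 off 0.046
  low [ 0.0167 -0.0729  0.0997] [ 0.0121 -0.0736  0.0867] [ 0.0237 -0.0713  0.1076]
  blue 113 [[0.0483, -0.1106, 0.0153], [0.0525, -0.0937, 0.0265], [0.0608, -0.075, 0.0309]]
  bar 404 [[-0.0181, -0.1098, 0.1226], [-0.0145, -0.0439, 0.1298], [-0.007, 0.0503, 0.1336]]
top 1711 rack-frame pct1/50/99 [[-0.056, -0.0646, 0.0121], [0.011, 0.0397, 0.1283], [0.0464, 0.0792, 0.289]] n [0.961 0.183 0.209] tilt 12.274690747231327 off 0.043
  low [-0.0269  0.0212  0.0123] [-0.0586 -0.0905  0.0091] [0.0428 0.0762 0.0157]
  blue 447 [[0.0495, -0.102, 0.0115], [0.056, 0.0038, 0.0279], [0.0624, 0.1082, 0.0322]]
  bar 120 [[-0.0173, -0.107, 0.1265], [-0.0119, 0.087, 0.1312], [-0.0061, 0.1109, 0.1346]]
8.2 [ 0.54307774 -0.18721553  0.18298643]
8.2 [ 0.54307774 -0.18721553  0.18298643]
8.2 [ 0.54307774 -0.18721553  0.18298643]
```

View pics/side3.png

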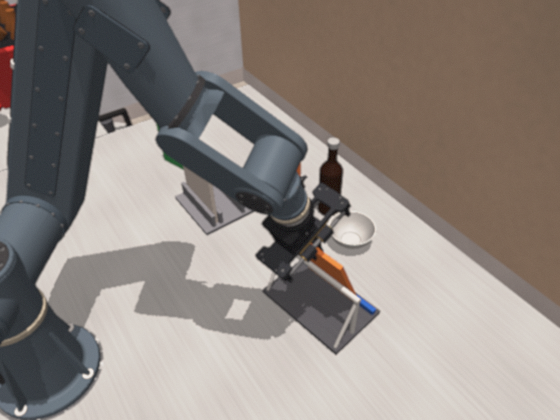

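Call:
move_arm(rows=[0, -2, -6, 0, 0, 0, 1, 0, 0, -4, 0, 0, 0, 1, 0, 0, -2, 0, 0, 0, 1, 0, 0, 0, 0, 0, 0, 1, 0, 0, 0, 0, 0, 0, 1])

```text
time: 8.7
position: [0.5438, -0.1894, 0.1701]
tool_rot: [0.633, 0.75, 0.146, 0.124]
ft_force: [5.7, 0.7, -1.0]
grip_width: 0.0099
```

Call:
move_arm(rows=[0, 0, -1, 0, 0, 0, 1, 0, 0, -1, 0, 0, 0, 1, 0, 0, 0, 0, 0, 0, 1, 0, 0, 0, 0, 0, 0, 1])

```text
time: 9.1
position: [0.5442, -0.1895, 0.1694]
tool_rot: [0.633, 0.75, 0.147, 0.125]
ft_force: [3.5, 1.8, 6.8]
grip_width: 0.0095
```

Call:
move_arm(rows=[1, 0.2, 0, 0, 0, 0, 1, 0, 0, 0, 0, 0, 0, 1, 0, 0, 0, 0, 0, 0, 1])

```text
time: 9.4
position: [0.5445, -0.1893, 0.1689]
tool_rot: [0.633, 0.75, 0.146, 0.125]
ft_force: [3.0, 0.7, 6.6]
grip_width: 0.0102
```

```bash
python3 rel.py 4;python3 - <<'E'
import cv2
a=cv2.imread('pics/top4.png')[190:290,310:460];b=cv2.imread('pics/side4.png')[190:350,240:400]
cv2.imwrite('pics/c4.png',cv2.hconcat([cv2.resize(a,(400,300),interpolation=2),cv2.resize(b,(300,300),interpolation=2)]))
E
```

```text
9.4 [ 0.5444945  -0.18933589  0.16885384] 0.010155673121330056 [2.96 0.7  6.58] tilt 22.150856750701024 yaw 9.70856162541101 roll -0.0023262132876696595
foot from tcp, rack: [ 0.0459 -0.0029  0.0151]
side 395 rack-frame pct1/50/99 [[-0.0577, -0.0756, 0.124], [-0.0262, -0.0464, 0.1824], [0.0012, -0.0036, 0.2361]] n [0.934 0.011 0.358] tilt 20.971557101154982 off 0.0408
  low [ 0.0039 -0.0744  0.1189] [-0.0009 -0.0749  0.1086] [ 0.0094 -0.0739  0.1261]
  blue 111 [[0.0487, -0.1107, 0.0167], [0.0521, -0.0934, 0.0265], [0.0606, -0.0758, 0.0315]]
  bar 358 [[-0.0179, -0.11, 0.1214], [-0.0143, -0.0533, 0.1298], [-0.0063, 0.0139, 0.1339]]
top 1628 rack-frame pct1/50/99 [[-0.0533, -0.0669, 0.012], [0.0114, 0.0377, 0.1154], [0.0465, 0.0771, 0.2747]] n [0.96  0.194 0.203] tilt 11.913478286487212 off 0.04
  low [-0.0265  0.0227  0.0123] [-0.0558 -0.0881  0.0059] [0.0453 0.0763 0.0157]
  blue 434 [[0.0499, -0.1028, 0.0121], [0.0562, 0.0025, 0.0282], [0.0624, 0.1086, 0.0319]]
  bar 133 [[-0.0174, -0.1064, 0.1259], [-0.0114, 0.0846, 0.1314], [-0.006, 0.1106, 0.135]]
```

View pics/c4.png

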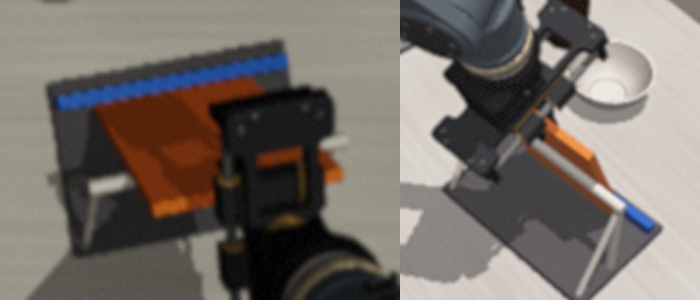

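Call:
move_arm(rows=[1, 0.2, 0, 0, 0, 0, 1, 0, 0, 0, 0, 0, 0, 1, 0, 0, 0, 0, 0, 0, 1])

```text
time: 9.8
position: [0.5449, -0.189, 0.1682]
tool_rot: [0.633, 0.75, 0.146, 0.124]
ft_force: [1.1, -0.1, 4.9]
grip_width: 0.0098
```

Call:
move_arm(rows=[1, 0.2, 0, 0, 0, 0, 1, 0, 0, 0, 0, 0, 0, 1, 0, 0, 0, 0, 0, 0, 1])

```text
time: 10.1
position: [0.545, -0.189, 0.1681]
tool_rot: [0.633, 0.751, 0.145, 0.124]
ft_force: [-3.5, -2.6, 7.6]
grip_width: 0.0103
```

```bash
python3 rel.py 5|grep -v low;python3 - <<'E'
import cv2
a=cv2.imread('pics/top5.png')[190:260,320:425]
cv2.imwrite('pics/c5.png',cv2.resize(a,(735,490),interpolation=cv2.INTER_NEAREST))
E
```

```text
10.1 [ 0.54498167 -0.18901942  0.16809011] 0.010258745028554818 [-3.5  -2.63  7.55] tilt 21.993662006169888 yaw 9.744460279579569 roll -0.0020851098995678663
foot from tcp, rack: [ 0.0461 -0.0026  0.0142]
side 395 rack-frame pct1/50/99 [[-0.0574, -0.0755, 0.1265], [-0.0257, -0.0457, 0.1816], [0.0002, -0.0033, 0.2389]] n [0.935 0.01  0.356] tilt 20.844451807152726 off 0.0406
  blue 113 [[0.0484, -0.1107, 0.0156], [0.0525, -0.0939, 0.0265], [0.0607, -0.0744, 0.0306]]
  bar 361 [[-0.0185, -0.1103, 0.1223], [-0.0145, -0.0535, 0.1299], [-0.0065, 0.0132, 0.1335]]
top 1599 rack-frame pct1/50/99 [[-0.0526, -0.0656, 0.0131], [0.0113, 0.0379, 0.1146], [0.0466, 0.0772, 0.2733]] n [0.96  0.184 0.211] tilt 12.41209372101396 off 0.0407
  blue 435 [[0.0498, -0.1027, 0.0115], [0.0561, 0.0023, 0.0283], [0.0624, 0.1089, 0.032]]
  bar 138 [[-0.0173, -0.1069, 0.1253], [-0.0115, 0.0837, 0.1311], [-0.0058, 0.1108, 0.135]]
```

View pics/c5.png

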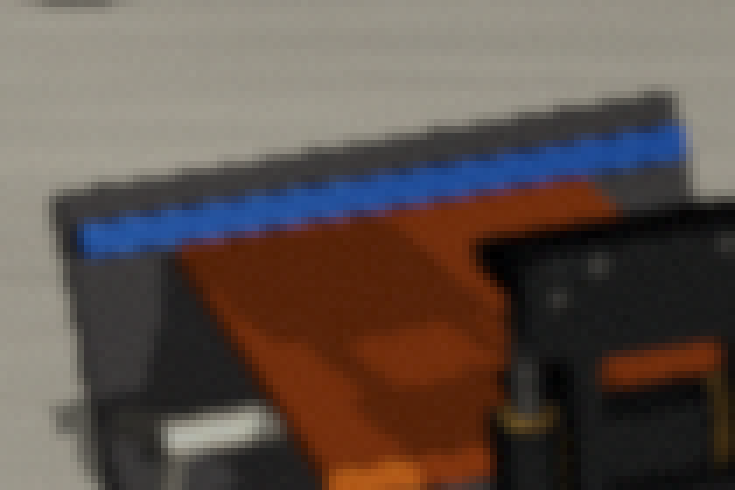

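Run:
```python
from h import *
O=np.array([.5615,-.190,0]);a=np.radians(9.75);B=np.array([[np.cos(a),-np.sin(a),0],[np.sin(a),np.cos(a),0],[0,0,1]])
c=pickle.load(open('/tmp/top5.pkl','rb'))
def pr(L):
    X=np.array(L,float)@B.T+O
    return cv2.projectPoints(X,cv2.Rodrigues(np.array(c['R']))[0],np.array(c['t']),c['camera_matrix'],np.array(c['distortion']))[0][:,0]
ed=lambda p:((p-[320,190])*7+3).round(0).tolist()
print('panel front bottom corners y+-75',ed(pr([[.0496,.075,.0159],[.0496,-.075,.0159]])))
print('1mm y',(pr([[.0496,.076,.0159]])-pr([[.0496,.075,.0159]]))*7)
print('ledge corners',ed(pr([[.075,.115,.012],[.075,-.115,.012],[-.075,.115,.012]])))
print('stop top inner +-110, base',ed(pr([[.05,.110,.028],[.05,-.110,.028],[.05,.110,.012],[.05,-.11,.012]])))
t=np.radians(22);top=lambda y,s:[.045-.2*np.sin(t)+s*.005*np.cos(t),y,.014+.2*np.cos(t)+s*.005*np.sin(t)]
print('top-front corner +75',ed(pr([top(.075,1)])), 'bar +-110 z132', ed(pr([[-.0115,.11,.1317],[-.0115,-.11,.1317]])))
im=cv2.resize(c['color'][190:290,320:470,::-1],(1050//2*1,350),interpolation=cv2.INTER_NEAREST)
```

```text
panel front bottom corners y+-75 [[180.0, 243.0], [587.0, 174.0]]
1mm y [[-2.71517812  0.45909514]]
ledge corners [[58.0, 192.0], [678.0, 88.0], [130.0, 602.0]]
stop top inner +-110, base [[90.0, 257.0], [693.0, 155.0], [83.0, 258.0], [677.0, 158.0]]
top-front corner +75 [[337.0, 475.0]] bar +-110 z132 [[170.0, 439.0], [846.0, 324.0]]
```

The enlarged top view shows the panel's foot flush along the blue stop, with its corners at about (180,250) and (600,180). It is centred to within about 2 mm towards -y. I'll nudge it 2 mm to the left and set it back down.

Call:
move_arm(rows=[-0.5, 0, 1.5, 0, 0, 0, 1, -0.4, 2, 0, 0, 0, 0, 1, 0, 0, 0, 0, 0, 0, 1, 0.5, 0, -1.5, 0, 0, 0, 1, 0, 0, 0, 0, 0, 0, 1, 0, 0, 0, 0, 0, 0, 1])

```text
time: 10.8
position: [0.5444, -0.1858, 0.1681]
tool_rot: [0.632, 0.751, 0.146, 0.123]
ft_force: [-3.6, -0.7, 8.1]
grip_width: 0.0095
```

```bash
python3 rel.py 6|grep -v low;python3 - <<'E'
import cv2
a=cv2.imread('pics/top6.png')[190:260,320:425]
cv2.imwrite('pics/c6.png',cv2.resize(a,(735,490),interpolation=cv2.INTER_NEAREST))
E
```

```text
10.8 [ 0.54443941 -0.18576121  0.16805129] 0.009549636038142342 [-3.61 -0.69  8.05] tilt 21.98569977372472 yaw 9.786865565288172 roll 0.00035329247285859067
foot from tcp, rack: [0.0461 0.0012 0.0141]
side 392 rack-frame pct1/50/99 [[-0.0574, -0.0721, 0.1278], [-0.0259, -0.0416, 0.1819], [-0.0008, 0.0002, 0.2366]] n [0.935 0.01  0.356] tilt 20.841545268596803 off 0.0407
  blue 112 [[0.0482, -0.1109, 0.0173], [0.0524, -0.0935, 0.0265], [0.0598, -0.0746, 0.0307]]
  bar 370 [[-0.018, -0.1102, 0.1221], [-0.0142, -0.0523, 0.13], [-0.0061, 0.0155, 0.1338]]
top 1608 rack-frame pct1/50/99 [[-0.0526, -0.0632, 0.0127], [0.0111, 0.0414, 0.1161], [0.0465, 0.0806, 0.2736]] n [0.961 0.192 0.201] tilt 11.845932362476272 off 0.0407
  blue 438 [[0.0498, -0.1031, 0.0118], [0.0561, 0.0038, 0.0281], [0.0624, 0.1085, 0.032]]
  bar 139 [[-0.0173, -0.1063, 0.1258], [-0.0112, 0.0832, 0.1308], [-0.0059, 0.1106, 0.1348]]
```

View pics/c6.png

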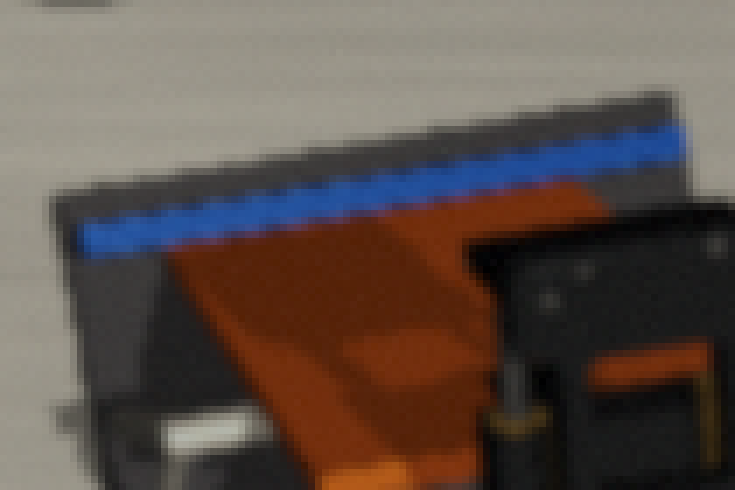

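The foot is now centred on the stop, with corners at about columns 170 and 590 in the crop and near-equal margins. It presses lightly on the ledge and the stop, so I'm letting go.

Call:
move_arm(rows=[0, 0, 0, 0, 0, 0, 0.8, 0, 0, 0, 0, 0, 0, 0.7, 0, 0, 0, 0, 0, 0, 0.6, 0, 0, 0, 0, 0, 0, 0.5, 0, 0, 0, 0, 0, 0, 0.5, 0, 0, 0, 0, 0, 0, 0.5, 0, 0, 0, 0, 0, 0, 0.5])

```text
time: 11.6
position: [0.545, -0.1861, 0.1675]
tool_rot: [0.633, 0.751, 0.146, 0.123]
ft_force: [0.6, 0.3, -0.5]
grip_width: 0.0425
```

```bash
python3 rel.py 7|grep -v low
```

```text
11.6 [ 0.54495309 -0.18605967  0.16747632] 0.042540025434651595 [ 0.58  0.34 -0.5 ] tilt 21.997936515705298 yaw 9.746629103473072 roll 0.00017470239816014255
foot from tcp, rack: [0.0465 0.0007 0.0136]
side 413 rack-frame pct1/50/99 [[-0.0337, -0.072, 0.1257], [-0.0253, -0.0403, 0.1784], [0.0013, 0.0164, 0.201]] n [0.938 0.023 0.347] tilt 20.29056300428325 off 0.0384
  blue 113 [[0.049, -0.1106, 0.016], [0.0522, -0.0939, 0.0269], [0.0598, -0.0744, 0.0307]]
  bar 363 [[-0.0181, -0.1101, 0.1221], [-0.0141, -0.0537, 0.1299], [-0.0059, 0.0145, 0.1342]]
top 1586 rack-frame pct1/50/99 [[-0.0526, -0.0629, 0.0124], [0.0115, 0.0418, 0.1138], [0.0465, 0.0806, 0.2744]] n [0.959 0.213 0.187] tilt 11.044880519212782 off 0.0399
  blue 440 [[0.0499, -0.1022, 0.0115], [0.0561, 0.0034, 0.028], [0.0624, 0.1084, 0.0324]]
  bar 134 [[-0.0174, -0.1065, 0.1263], [-0.0112, 0.0845, 0.131], [-0.0058, 0.1108, 0.1343]]
```

The panel hasn't moved and the wrist force is zero. I'll retreat along the panel's axis, away from it.

Call:
move_arm(rows=[-4, -0.6, 9, 0, 0, 0, 0.5, -7, -1.3, 18.5, 0, 0, 0, 0.5, -11, -2, 28, 0, 0, 0, 0.5, -15, -2.5, 37, 0, 0, 0, 0.5, -15, -2.5, 37, 0, 0, 0, 0.5, -20, 0, 30, 0, 0, 0, 0.5, -30, 0, 20, 0, 0, 0, 0.5, -30, 0, 10, 0, 0, 0, 0.5, -30, 0, 0, 0, 0, 0, 0.5, 0, 0, 0, 0, 0, 0, 0.5, 0, 0, 0, 0, 0, 0, 0.5])

```text
time: 12.8
position: [0.3827, -0.1953, 0.3577]
tool_rot: [0.633, 0.75, 0.146, 0.124]
ft_force: [0.1, 0.2, 0.0]
grip_width: 0.0436
```

```bash
python3 rel.py 8
```

```text
12.8 [ 0.38270941 -0.19525947  0.35773177] 0.043608088389365016 [0.14 0.21 0.01] tilt 22.05605872187628 yaw 9.623170332130323 roll -0.0014616326072991737
foot from tcp, rack: [-0.1148  0.0187  0.2039]
side 700 rack-frame pct1/50/99 [[-0.0339, -0.0717, 0.1336], [-0.027, -0.0089, 0.1858], [-0.0027, 0.0721, 0.2016]] n [0.945 0.005 0.326] tilt 19.053135450847627 off 0.0355
  low [-0.0049 -0.0448  0.132 ] [-0.0097 -0.072   0.1129] [0.0076 0.055  0.1374]
  blue 110 [[0.0487, -0.1112, 0.0162], [0.0523, -0.0938, 0.0262], [0.0605, -0.0758, 0.0315]]
  bar 575 [[-0.0179, -0.1093, 0.1221], [-0.0142, -0.0119, 0.1299], [-0.0061, 0.1035, 0.1338]]
top 2719 rack-frame pct1/50/99 [[-0.053, -0.069, 0.0124], [0.0009, 0.007, 0.1335], [0.0461, 0.0805, 0.2025]] n [ 0.94  -0.038  0.339] tilt 19.844904108324343 off 0.0452
  low [-0.0363 -0.0314  0.0126] [-0.0544 -0.1077  0.0067] [0.0429 0.0763 0.0162]
  blue 433 [[0.0499, -0.1023, 0.0112], [0.0562, 0.0016, 0.0282], [0.0624, 0.1084, 0.032]]
  bar 145 [[-0.0174, -0.1066, 0.1258], [-0.0111, 0.0823, 0.1308], [-0.0058, 0.1106, 0.1347]]
```

View pics/side8.png

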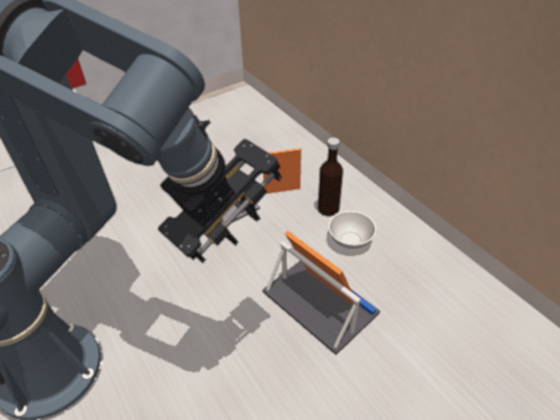

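View pics/top8.png

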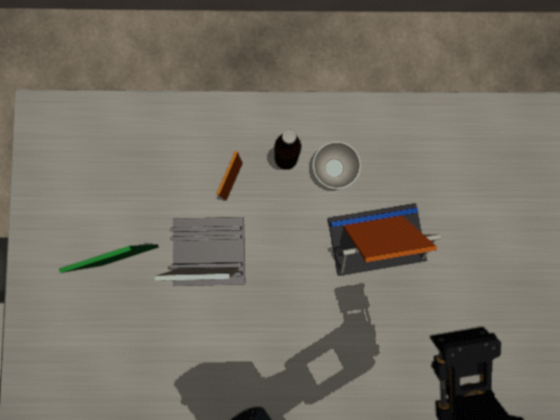

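```bash
python3 -c "
from h import *
print(robot.hand_in())"
```

```text
the job is handed in; nothing more can be done
None
```

The orange panel is out of the caddy and leaning on the drip rack, and I handed the job in at about 13 s of the 40 s allowed. I lifted it straight up and lowered it at a 22° tilt. Before letting go, the wrist force showed its foot on the ledge and against the blue stop. After a 2 mm nudge to centre it, I opened the fingers and backed the arm away along the panel.

**Last checks, after release:**
- **Centred:** the side camera put the panel's top edge at -72 to +72 mm along the rack.
- **Height:** the top edge is at about 0.202 m, which fits a 22° lean.
- **At rest:** nothing shifted on release or while the arm backed away, and the wrist force was close to zero.
- **Other things:** the white panel, the bottle and the look-alikes stand where they were.

**Where readings disagreed:**
- **Sideways position:** the top and side cameras differed by 2–4 mm, so the centring is only good to about that.
- **Lean angle:** plane fits to the partly hidden panel gave 19–20°, not 22°. I put this down to stray bar and ledge pixels, because the tool angle at release was 22.0° and the top edge height fits that.

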